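# Hang the spacer rings on the slanting hook in order of size

## Task

Put the three steel spacer rings away on the slanting hook of the steel stand: the largest first, then the middle one, then the smallest, each slid all the way down so that it lies flat against the one before. Let go of them all and leave everything else on the bench where it is.

Things in the scene. Friction and masses are not known exactly. Their poses are not given: they have to be found in the camera images.
- hook_seat (a point): centre of the flat round seat (60 mm disc) at the root of the hook, 125 mm above the bench. z runs out along the hook peg and leans 35 degrees from vertical, towards the robot's side; y is level. A ring rests square on the seat or on the ring below: centres come to 11, 31 and 48 mm along z. Let go, rings sag up to 4 mm across the peg
- hook_tip (a point): free end of the hook, on its axis, 62 mm along z from the seat; same axes. The hook is one straight round steel peg, 20 mm thick with a chamfered end, standing square out of the seat
- stand: fixed steel stand that carries the hook: foot plate 130 x 110 x 12 mm and a block 50 x 50 mm, 100 mm high, behind and below the seat; origin on the bench, 12 mm in front of the point below the seat centre; -x is the way the hook leans
- ring_large_center (a point): centre (half-way up) of the largest plain steel spacer ring: outside diameter 66 mm, bore 28 mm, 22 mm thick, about 460 g (may vary by 25 %); z is the ring's axis; it starts lying flat on the bench
- ring_middle_center (a point): centre (half-way up) of the middle plain steel spacer ring: outside diameter 54 mm, bore 28 mm, 18 mm thick, about 220 g (may vary by 25 %); z is the ring's axis; it starts lying flat on the bench
- ring_small_center (a point): centre (half-way up) of the smallest plain steel spacer ring: outside diameter 42 mm, bore 28 mm, 16 mm thick, about 100 g (may vary by 25 %); z is the ring's axis; it starts lying flat on the bench
- tape_roll: roll of paper tape lying flat, 96 mm across, 24 mm high; origin at the centre of its underside (bystander, leave alone)
- offcut: hardwood offcut 60 x 140 x 28 mm lying flat; origin at the centre of its underside, long side along its y (bystander, leave alone)
- screwdriver: screwdriver 200 mm long lying on the bench; handle to its -x (bystander, leave alone)
- paint_tin: closed paint tin 100 mm across, 120 mm high; origin at the centre of its underside (bystander, leave alone)
- glue: white glue bottle 60 mm across, 170 mm high; origin at the centre of its underside (bystander, leave alone)
- saw: small hand saw lying flat, about 430 mm long along its x, orange handle to -x, under 30 mm high (bystander, leave alone)
- mug: mug 80 mm across, 90 mm high, handle to its +y; origin at the centre of its underside (bystander, leave alone)
Not all that is in view belongs to the job. What is shaped like the part that bears ring_large_center but black, brown or turquoise is not meant.

How it is judged:
By the outcome, as a careful person would: the job done as asked, in the order asked, and still so for the second after the job is handed in, with the robot touching nothing.
It also fails if it takes over 69 s, if anything falls off the work surface, if the arm or the gripper's body presses on something with over 40 N, if the wrist force passes 120 N, or if a joint passes its speed limit or range.

## Robot

A 6-joint arm with a two-finger parallel gripper is mounted at the origin on the work surface. World frame = base frame: x ahead of the robot, y to its left, z up, the work surface at z = 0. Lengths are in mm, angles in rad, forces in N, time in s.
With the tool pointing down it reaches from about 275 to 825 mm from the base axis. Payload 4.9 kg.
Tool frame: the origin (TCP) lies at the very end of the fingers, on their centre line; the grasp point (between the pads) lies 19 mm behind it; z points along the fingers, y is the line along which they close (so a half turn about z gives the same grasp; the last joint's range is limited). The gripper opens to 85 mm and grips with 20 to 120 N. Pads are 22 mm wide; open, the fingers measure 114 mm over their backs; the gripper's body (76 mm by 85 mm) begins 54 mm behind the grasp point. The pads swing forward as they close: fully open they stand 13 mm farther back than shut.
Start: joints at [-1.421, 0.326, -0.193, 1.052, 0, 1.437], TCP at [154.015, -528.013, 231.281] pointing down, gripper open.
Joint ranges: [-2.65, 2.65], [-0.97, 1.79], [-1.3, 1.35], [-1.93, 2.1], [-1.47, 1.37], [-3.14, 3.14]. Speed limits (rad/s): [2.57, 2.57, 3.14, 3.14, 3.14, 3.14].

## Interface

Orientations are given as [roll, pitch, yaw] about the fixed x, y, z axes, in that order (R = Rz(yaw) Ry(pitch) Rx(roll)).
In Python, from bench import bot, solve_ik, imaging gives the robot as it stands. Calls block until the motion is done:
- bot.move_ptp(position, orientation): joint-space move of the TCP to a pose.
- bot.movel(position, rot=None, max_speed=150, threshold=None): straight line of the TCP; rot=None keeps the orientation; max_speed is the mean speed in mm/s. With threshold (N) it stops when the force on the tool has changed by that much, and returns True; else False.
- bot.move_j(angles): joint-space move.
- bot.grip(opening, effort=None): opening from 0.0 (shut) to 1.0 (fully open); effort is the grip in N (None keeps the last); returns when the fingers have stopped.
- bot.dwell(seconds).
- solve_ik(position, orientation): joint angles nearest the present ones, or None.
- bot.get_state(): the state.
- imaging.capture(name): name is "scene" or "top" or "wrist"; returns the picture (384x512x3 uint8, blue, green, red); there is no depth.
- imaging.camera_model(name): a dict with "K" (3x3 intrinsics, pixels), "position" and "rotation" of the camera in the world. Camera axes: x right, y up, looking along -z (the intrinsics and any distortion apply to the point x, -y, -z); pixel columns grow to the right and rows downward; lengths in mm; the calibration is good to about 2 mm. A picture is of the moment at which its call begins: read the wrist's pose just before it. camera_model takes no time and is no camera call; for the wrist camera it gives the pose at the moment of the call.
A pose or a line that the arm cannot do raises bot.IKError and nothing moves.
- bot.sign_off(): hands the job in; it is judged then, once.
The state is a dict: "t": time; "qpos": joint angles; "joint_velocities": joint speeds; "effort": joint torques, N m; "tcp_pos": TCP position; "orientation": TCP orientation; "contact_force": force on the tool from outside, world axes, zero at the start; "wrist_torque": the same for the moment, N m; "opening": opening from 0.0 (shut) to 1.0 (fully open); "gripper_force": force on a finger pad.
Only numpy, scipy, OpenCV 4.12 (cv2) and the standard library are available. Lean on these libraries where they do the work, as an engineer would, in place of code of your own. Each camera call takes 0.05 s, during which the arm holds its last target. There are 200 camera calls.

## Working session

There is one attempt and no reset: what is moved stays moved. The work goes in short steps, each a Python script; the robot and the scene stay as the last script left them, time stands still between calls to the robot, and variables do not carry over. Pictures are saved under pics/ and viewed, at most 10 in all, crops included, and the job is handed in when it is done.

```bash
ls; mkdir -p pics
python3 - <<'E'
from bench import bot, imaging
import cv2
for n in("top","scene"):
    cv2.imwrite(f"pics/{n}0.png",imaging.capture(n)); m=imaging.camera_model(n); print(m)
print(bot.get_state())
E
```

```text
pics
{'K': array([[377.70490716,   0.        , 254.8093191 ],
       [  0.        , 377.70490716, 187.23170816],
       [  0.        ,   0.        ,   1.        ]]), 'position': array([ 314.20961317,  -11.78705785, 1253.7033127 ]), 'rotation': array([ 0.19956411,  0.00488702, -1.55479098])}
{'K': array([[400.975301  ,   0.        , 258.31344121],
       [  0.        , 400.975301  , 191.49297457],
       [  0.        ,   0.        ,   1.        ]]), 'position': array([1139.09780336, -678.42644283, 1195.32906271]), 'rotation': array([ 0.68708542, -0.01711683,  0.74532289])}
{'t': 0.1, 'qpos': array([-1.42118487e+00,  3.26833518e-01, -1.93522130e-01,  1.05200522e+00,
        2.80716914e-05,  1.43662987e+00]), 'joint_velocities': array([ 1.88389180e-05, -5.78765247e-04,  2.89845612e-03,  1.77606406e-03,
        1.51713452e-03, -9.10829819e-05]), 'effort': array([ 7.49133851e-04, -4.44239867e+01,  2.63037586e+01,  7.89872487e-03,
       -1.71322117e-04, -8.02040120e-06]), 'tcp_pos': array([ 153.94712057, -527.45242689,  230.58536323]), 'orientation': array([-3.14004593e+00, -2.37099024e-04,  2.83777713e-01]), 'contact_force': array([-0.45228542,  0.33025796,  0.24836232]), 'wrist_torque': array([ 0.00249876, -0.03249485,  0.01890369]), 'gripper_force': 0.0, 'opening': 1.0004853742742048}
```

View pics/top0.png

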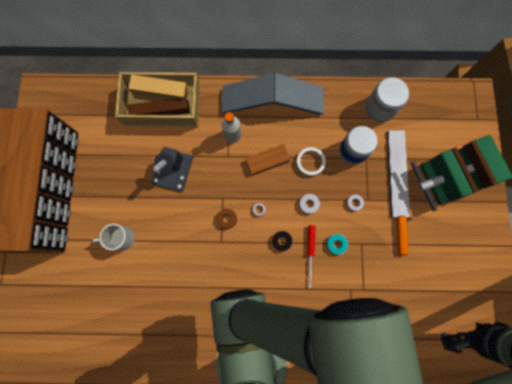

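View pics/scene0.png

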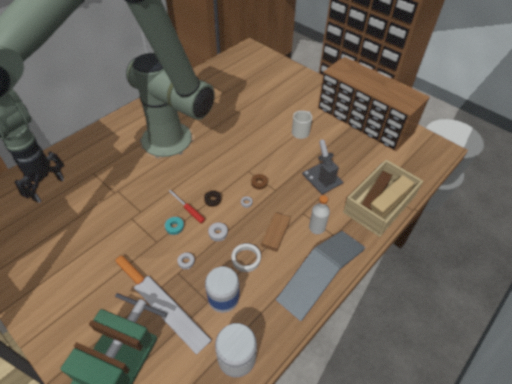

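The top view shows the steel rings: large at about (309,204), middle (355,203) and small (259,210). The stand is at (172,168), with the hook leaning towards its lower left. The black, brown and turquoise rings are decoys. Next I'll look closer with the wrist camera.

```bash
cat > h.py <<'E'
import numpy as np, cv2
from bench import bot, solve_ik, imaging
from scipy.spatial.transform import Rotation as R
def ray(m,uv):
    K=np.array(m["K"]); d=np.linalg.inv(K)@[uv[0],uv[1],1.]
    r=np.array(m["rotation"]); r=r if r.shape==(3,3) else R.from_euler('xyz',r).as_matrix()
    return np.array(m["position"]), r@[d[0],-d[1],-d[2]]
def onplane(m,uv,z):
    p,d=ray(m,uv); return p+d*(z-p[2])/d[2]
def proj(m,P):
    r=R.from_euler('xyz',m["rotation"]).as_matrix(); c=r.T@(np.array(P,float)-m["position"])
    q=np.array(m["K"])@[c[0],-c[1],-c[2]]; return q[:2]/q[2]
def snap(n,f=None):
    m=imaging.camera_model(n); im=imaging.capture(n)
    if f: cv2.imwrite("pics/"+f,im)
    return m,im
E
python3 - <<'E'
from h import *
m=imaging.camera_model("top"); 
for n,uv,z in(("L",(309,204),22),("M",(355,203),18),("S",(259,210),16),("stand",(172,168),12),("tip",(160,166),170),("dril",(231,127),100),("mug",(116,237),90),("tape",(310,161),24)): print(n,onplane(m,uv,z).round())
w=imaging.camera_model("wrist"); s=bot.get_state()
T=R.from_euler('xyz',s['orientation']); print("cam in tool",T.inv().apply(w['position']-s['tcp_pos']),(T.inv()*R.from_euler('xyz',w['rotation'])).as_matrix().round(3),w['K'])
E
```

```text
L [ 510. -181.   22.]
M [ 516. -334.   18.]
S [488. -17.  16.]
stand [628. 280.  12.]
tip [593. 279. 170.]
dril [744.  77. 100.]
mug [387. 421.  90.]
tape [ 656. -186.   24.]
cam in tool [  72.60872588    0.27663125 -142.96205796] [[ 0.     0.959  0.282]
 [ 1.    -0.001  0.   ]
 [ 0.     0.282 -0.959]] [[303.9235959    0.         255.9894148 ]
 [  0.         303.9235959  190.40568627]
 [  0.           0.           1.        ]]
```

```bash
cat > look.py <<'E'
from h import *
bot.move_ptp([500,-170,200],[np.pi,0,0])
m,im=snap("wrist","wr.png"); out={"wr":m}
bot.move_ptp([600,210,330],[np.pi,0,0]); out["h1"],_=snap("wrist","h1.png")
bot.movel([560,350,330],max_speed=250); out["h2"],_=snap("wrist","h2.png")
import pickle; pickle.dump(out,open("m.pkl","wb"))
print(bot.get_state()["t"],bot.get_state()["qpos"])
a=cv2.imread("pics/h1.png");b=cv2.imread("pics/h2.png"); cv2.imwrite("pics/h12.png",np.hstack([a,b])[:, ::1])
E
python3 look.py; python3 -c "
import cv2,numpy as np
a=cv2.imread('pics/h1.png');b=cv2.imread('pics/h2.png')
cv2.imwrite('pics/h12.png',cv2.resize(np.hstack([a,b]),(800,300),interpolation=cv2.INTER_AREA))"
```

```text
7.4 [ 4.45196516e-01  5.12143931e-01  3.40371865e-01  1.39923969e+00
 -7.03437067e-04 -2.69506455e+00]
```

View pics/wr.png

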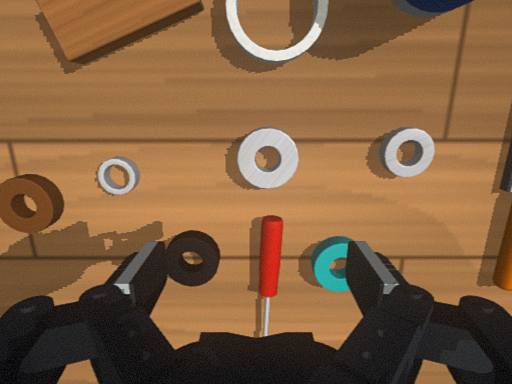

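View pics/h12.png

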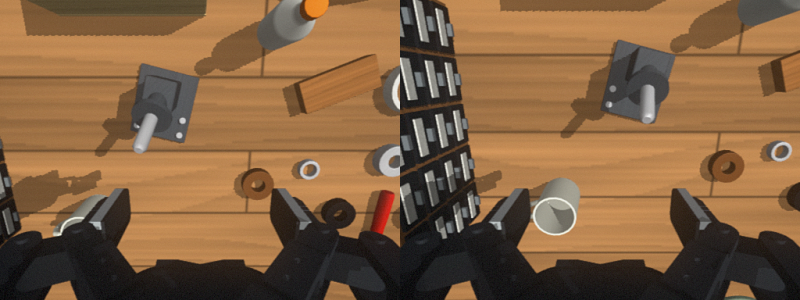

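Rings in the wrist view: large at (268,158), middle (408,152), small (118,175). In h1 and h2 the light grey peg is visible with its tip towards the robot. Next I'll segment it all.

```bash
cat > seg.py <<'E'
from h import *
import pickle
M=pickle.load(open("m.pkl","rb"))
im=cv2.imread("pics/wr.png"); hsv=cv2.cvtColor(im,cv2.COLOR_BGR2HSV); mask=((hsv[...,1]<45)&(hsv[...,2]>140)).astype(np.uint8)
cs,_=cv2.findContours(mask,cv2.RETR_CCOMP,cv2.CHAIN_APPROX_NONE)
for n,uv,z,d in(("L",(268,158),22,66),("M",(408,152),18,54),("S",(118,175),16,42)):
    for c in cs:
        if len(c)<30: continue
        P=np.array([onplane(M["wr"],p,z)[:2] for p in c[:,0]+0.0],np.float32)
        (c0,r)=cv2.minEnclosingCircle(P); u=c[:,0].mean(0)
        if np.hypot(*(u-uv))<15: print(n,np.round(c0,1),"dia",round(2*r,1),P.min(0),P.max(0),len(c))
A=[];vis=[]
for k,box in(("h1",(160,130,215,200)),("h2",(300,95,345,165))):
    im=cv2.imread(f"pics/{k}.png"); x0,y0,x1,y1=box; c=im[y0:y1,x0:x1]; hsv=cv2.cvtColor(c,cv2.COLOR_BGR2HSV)
    mk=((hsv[...,2]>125)&(hsv[...,1]<60)).astype(np.uint8)
    nn,l,st,ce=cv2.connectedComponentsWithStats(mk); i=1+st[1:,4].argmax(); mk=(l==i)
    ys,xs=np.nonzero(mk); pts=np.c_[xs+x0,ys+y0].astype(float); print(k,st[i],pts.mean(0))
    vx,vy,cx,cy=cv2.fitLine(pts.astype(np.float32),cv2.DIST_L2,0,.01,.01).ravel(); 
    t=(pts-[cx,cy])@[vx,vy]; a=np.array([cx,cy])+t.min()*np.array([vx,vy]); b=np.array([cx,cy])+t.max()*np.array([vx,vy]); print(a,b)
    p,d1=ray(M[k],a); _,d2=ray(M[k],b); n=np.cross(d1,d2); n/=np.linalg.norm(n); A.append((n,n@p))
    v=np.hstack([c,np.where(mk[...,None],c,0)]); vis.append(cv2.resize(cv2.copyMakeBorder(v,0,75-v.shape[0],0,110-v.shape[1],cv2.BORDER_CONSTANT),None,fx=5,fy=5,interpolation=cv2.INTER_NEAREST))
d=np.cross(A[0][0],A[1][0]); d/=np.linalg.norm(d); d*=np.sign(d[2])
N=np.array([A[0][0],A[1][0],[0,0,1]]); seat=np.linalg.solve(N,[A[0][1],A[1][1],125]); 
print("seat",seat,"dir",d,"lean",np.degrees(np.arccos(d[2])),"az",np.degrees(np.arctan2(d[1],d[0])),"tip",seat+62*d)
for k in("h1","h2"): print(k,proj(M[k],seat),proj(M[k],seat+62*d))
t=imaging.camera_model("top"); print("top",proj(t,seat),proj(t,seat+62*d))
v=np.hstack(vis); cv2.imwrite("pics/peg.png",cv2.resize(v,(800,int(v.shape[0]*800/v.shape[1])),interpolation=cv2.INTER_AREA))
E
python3 seg.py
```

```text
L [ 513.8 -183. ] dia 65.6 [ 482.11728 -214.7326 ] [ 545.7609  -150.40016] 170
L [ 513.4 -183. ] dia 30.0 [ 498.9742 -197.5469] [ 528.1386  -168.62099] 76
M [ 519.2 -335.5] dia 53.0 [ 493.4469 -361.3764] [ 545.3261  -309.42267] 137
M [ 518.9 -335.3] dia 30.7 [ 504.64297 -350.60605] [ 533.8448 -320.311 ] 77
S [492.9 -16.1] dia 41.6 [472.36713 -36.6663 ] [513.30884    4.497014] 102
S [492.8 -16.3] dia 30.1 [478.22192  -30.556559] [507.78854    -1.5353489] 74
h1 [ 10  15  32  52 858] [185.51165501 170.79137529]
[175.582928   195.23676203] [195.70569751 145.69278555]
h2 [ 10  13  16  50 668] [318.17065868 133.78742515]
[316.87543904 157.26892523] [319.58823039 108.08760407]
seat [623.6361308  278.98078817 125.        ] dir [-0.57864302  0.16094744  0.79954248] lean 36.91356510749272 az 164.45628659916449 tip [587.76026378 288.9595292  174.57163395]
h1 [195.67219115 145.77528108] [178.60271466 187.80178948]
h2 [319.49173422 109.8370232 ] [317.33511974 148.93518287]
top [164.32813728 160.18440769] [156.15340742 167.37152819]
```

View pics/peg.png

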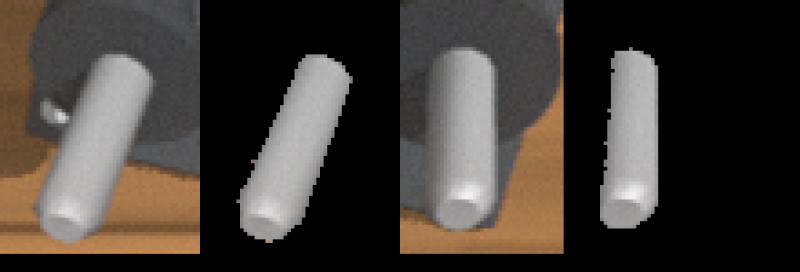

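The peg shows clearly, but the h2 mask misses its shaded left side. The end face centres are at about h1 (179.2,192.7) and h2 (316.5,153.6). I'll lower the threshold and cross-check with the tip.

```bash
cat > seg2.py <<'E'
from h import *
import pickle
M=pickle.load(open("m.pkl","rb"))
p1,d1=ray(M["h1"],(179.2,192.7));p2,d2=ray(M["h2"],(316.5,153.6))
s=np.linalg.lstsq(np.c_[d1,-d2],p2-p1,rcond=None)[0]; print("tip tri",p1+s[0]*d1,p2+s[1]*d2)
for th in(85,95,105,115):
  A=[]
  for k,box in(("h1",(160,130,215,200)),("h2",(300,95,345,165))):
    im=cv2.imread(f"pics/{k}.png"); x0,y0,x1,y1=box; c=im[y0:y1,x0:x1]; hsv=cv2.cvtColor(c,cv2.COLOR_BGR2HSV)
    mk=((hsv[...,2]>th)&(hsv[...,1]<70)).astype(np.uint8); L=[]
    r0,r1=((148,180) if k=="h1" else (115,146))
    seed=(185-160) if k=="h1" else 318-300
    ln=[]
    for r in range(r0,r1):
        row=mk[r-y0]; cx={"h1":195.7-(r-145.7)*.406,"h2":318.5}[k]-x0; i=int(cx); a=b=i
        while a>0 and row[a-1]: a-=1
        while b<len(row)-1 and row[b+1]: b+=1
        L.append(((a+b)/2+x0,r)); ln.append(b-a+1)
    L=np.array(L,np.float32); vx,vy,cx,cy=cv2.fitLine(L,cv2.DIST_HUBER,0,.01,.01).ravel()
    p,e1=ray(M[k],(cx,cy)); _,e2=ray(M[k],(cx+30*vx,cy+30*vy)); n=np.cross(e1,e2); n/=np.linalg.norm(n); A.append((n,n@p)); print(th,k,ln[::4],cx,cy,vx/vy)
  d=np.cross(A[0][0],A[1][0]); d/=np.linalg.norm(d); d*=np.sign(d[2])
  seat=np.linalg.solve(np.array([A[0][0],A[1][0],[0,0,1]]),[A[0][1],A[1][1],125])
  print(" seat",seat.round(1),"lean",np.degrees(np.arccos(d[2])),"az",np.degrees(np.arctan2(d[1],d[0])),"tip",(seat+62*d).round(1))
E
python3 seg2.py
python3 - <<'E'
from h import *
# foot plate direction from h2 / top: print corners
import pickle; M=pickle.load(open("m.pkl","rb"))
for k,o in(("h1",0),("h2",400)):
  # corners read off the half view (x1.28)
  C={"h1":[(142,65),(199,79),(183,143)],"h2":[(620,39),(675,54),(655,125)]}[k]
  P=[onplane(M[k],((x-o)*1.28,y*1.28),12) for x,y in C]; 
  for a,b in((0,1),(1,2)): v=P[b]-P[a]; print(k,np.linalg.norm(v),np.degrees(np.arctan2(v[1],v[0])))
E
```

```text
tip tri [582.17970989 289.03414505 173.38555612] [582.91705907 289.24891249 173.21950638]
85 h1 [15, 19, 20, 20, 24, 20, 23, 20] 189.05 161.0 -0.37306416
85 h2 [18, 18, 19, 19, 19, 26, 31, 26] 316.81427 129.12236 -0.05301638
 seat [621.9 280.8 125. ] lean 38.86832027309146 az 165.97244188973193 tip [584.1 290.2 173.3]
95 h1 [14, 18, 19, 20, 19, 20, 21, 20] 186.35 167.9 -0.38640958
95 h2 [17, 16, 17, 18, 19, 19, 19, 20] 317.15 132.7 -0.047002267
 seat [622.5 280.4 125. ] lean 37.56146698823127 az 165.57136760810496 tip [585.9 289.8 174.1]
105 h1 [14, 18, 18, 19, 19, 20, 20, 20] 189.7 159.6 -0.3922585
105 h2 [15, 14, 16, 16, 17, 18, 17, 17] 317.75 131.5 -0.018159673
 seat [621.9 280.4 125. ] lean 35.23737780074121 az 166.01346327008642 tip [587.2 289.1 175.6]
115 h1 [14, 17, 18, 18, 18, 18, 20, 20] 189.45 160.1 -0.39216483
115 h2 [14, 14, 14, 14, 14, 16, 16, 17] 318.4 128.8 -0.0069746473
 seat [622.9 280.  125. ] lean 34.65070188502551 az 166.25717056817084 tip [588.7 288.4 176. ]
h1 107.33538404056065 -103.25439590147057
h1 127.52001574614884 165.34158939862843
h2 103.25957256026607 -103.95137509586813
h2 133.10823830116522 167.98906076572896
```

```bash
cat >> h.py <<'E'
LEAN=np.radians(35)
def frame(az=166.2,flip=1):
    a=np.radians(az); d=np.array([np.sin(LEAN)*np.cos(a),np.sin(LEAN)*np.sin(a),np.cos(LEAN)])
    z=-d; y=np.cross([0,0,1],d); y*=flip/np.linalg.norm(y); x=np.cross(y,z)
    return d,R.from_matrix(np.c_[x,y,z]).as_euler('xyz')
E
python3 - <<'E'
from h import *
tip=np.array([586.5,289.3,175.8])
for f in(1,-1):
    d,o=frame(flip=f); print(f,d,o)
    for s in(80,40,20,-60): print(s,solve_ik(list(tip+d*s),list(o)))
for P in((513.8,-183,60),(519,-335.5,60),(493,-16,60)):
  for y in(0,np.pi): print(P,y,solve_ik(list(P),[np.pi,0,y]))
# go with best
for f in(1,-1):
    d,o=frame(flip=f); q=solve_ik(list(tip+d*70),list(o))
    if q is not None and abs(q[5])<2.6:
        bot.move_ptp(list(tip+d*70),list(o)); m,im=snap("wrist","end.png"); 
        import pickle; pickle.dump(m,open("end.pkl","wb")); print("chosen",f,bot.get_state()["t"],proj(m,tip),proj(m,tip-62*d)); break
E
```

```text
1 [-0.55701974  0.13681717  0.81915204] [ 3.14159265 -0.61086524 -0.24085544]
80 [ 0.59594773  0.20443569 -0.51324664  0.41455039 -0.43993835 -2.40436678]
40 [ 0.56285247  0.26293708 -0.53334755  0.32214815 -0.42567699 -2.43726585]
20 [ 0.5470018   0.29407875 -0.54024669  0.2777132  -0.41870308 -2.45287013]
-60 [ 0.48800378  0.42852691 -0.546623    0.11431124 -0.39197338 -2.51010718]
-1 [-0.55701974  0.13681717  0.81915204] [3.14159265 0.61086524 2.90073722]
80 [ 0.59594773  0.20443569 -0.51324664  0.41455039 -0.43993835  0.73722588]
40 [ 0.56285247  0.26293708 -0.53334755  0.32214815 -0.42567699  0.7043268 ]
20 [ 0.5470018   0.29407875 -0.54024669  0.2777132  -0.41870308  0.68872252]
-60 [ 0.48800378  0.42852691 -0.546623    0.11431124 -0.39197338  0.63148547]
(513.8, -183, 60) 0 [-0.47751623  0.49303203 -0.42528623  0.65247807  0.          2.66407642]
(513.8, -183, 60) 3.141592653589793 [-0.47751623  0.49303203 -0.42528623  0.65247807  0.         -0.47751623]
(519, -335.5, 60) 0 [-0.69324292  0.60343797 -0.21945018  0.74790818  0.          2.44834973]
(519, -335.5, 60) 3.141592653589793 [-0.69324292  0.60343797 -0.21945018  0.74790818  0.         -0.69324292]
(493, -16, 60) 0 [-0.18221377  0.41585566 -0.56276064  0.59218003  0.          2.95937888]
(493, -16, 60) 3.141592653589793 [-0.18221377  0.41585566 -0.56276064  0.59218003  0.         -0.18221377]
chosen 1 8.4 [256.58197983 206.09569683] [256.48895197 184.19577308]
```

```bash
python3 -c "
import cv2
a=cv2.imread('pics/end.png')[110:290,150:360]; cv2.imwrite('pics/endc.png',cv2.resize(a,None,fx=3.33,fy=3.33,interpolation=cv2.INTER_CUBIC))"
```

```text
(no output)
```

View pics/endc.png

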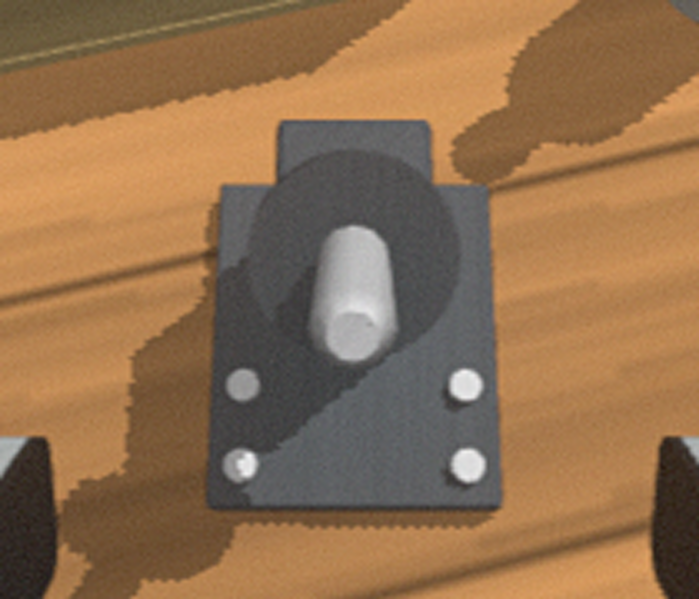

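The end-on view is symmetric about the peg, so the azimuth is right. The end face centre is at (255.7,210.9) and the seat centre at about (256.2,185.7).

Run:
```python
from h import *
import pickle; m=pickle.load(open("end.pkl","rb")); d,o=frame()
tip0=np.array([586.5,289.3,175.8])
def onpl(uv,p0,n): p,r=ray(m,uv); return p+r*((p0-p)@n)/(r@n)
t=onpl((255.7,210.9),tip0,d); s=onpl((256.2,185.7),tip0-62*d,d)
print("tip",t,"seat",s,"from tip",t-62*d, "tip from seat",s+62*d)
```

```text
tip [583.65225596 290.67803497 173.63338331] seat [619.93910657 281.36682441 124.17544113] from tip [618.1874798  282.1953704  122.84595656] tip from seat [585.40388272 289.84948899 174.96286788]
```

```bash
cat >> h.py <<'E'
SEAT=np.array([618.7,281.5,125.]); D,O=frame(flip=-1); O=list(O)
def at(s,off=(0,0,0)): return list(SEAT+s*D+np.array(off))
def pick(xy,zt,op):
    o=[np.pi,0,np.pi]
    bot.move_ptp([xy[0],xy[1],70],o); bot.grip(op)
    hit=bot.movel([xy[0],xy[1],zt],max_speed=60,threshold=8); s=bot.get_state(); print("descend",hit,s["tcp_pos"],s["contact_force"])
    if hit: bot.movel([xy[0],xy[1],s["tcp_pos"][2]+2],max_speed=40)
    bot.grip(0.0,effort=60); s=bot.get_state(); print("grip",s["opening"],s["gripper_force"],s["tcp_pos"])
    z=s["tcp_pos"][2]
    bot.movel([xy[0],xy[1],160],max_speed=200); return z
E
python3 - <<'E'
from h import *
z=pick((513.8,-183),-3,0.9)
bot.move_ptp(at(62+35-(11-z)),O)
m,im=snap("wrist","pre1.png"); print(proj(m,SEAT+62*D),bot.get_state()["t"],bot.get_state()["tcp_pos"],z,bot.get_state()["opening"])
cv2.imwrite("pics/pre1c.png",cv2.resize(im,(700,525)))
E
```

```text
descend False [ 514.16783078 -183.18573887   -2.57039362] [ 0.91486241  0.19118892 -0.39162488]
grip 0.7350182768429419 67.08505792077631 [ 514.25663253 -183.15708548   -2.21848451]
[256.7799544  227.34610084] 14.9167 [572.47358208 291.86630142 193.39442526] -2.2184845074956008 0.7418700851404616
```

View pics/pre1c.png

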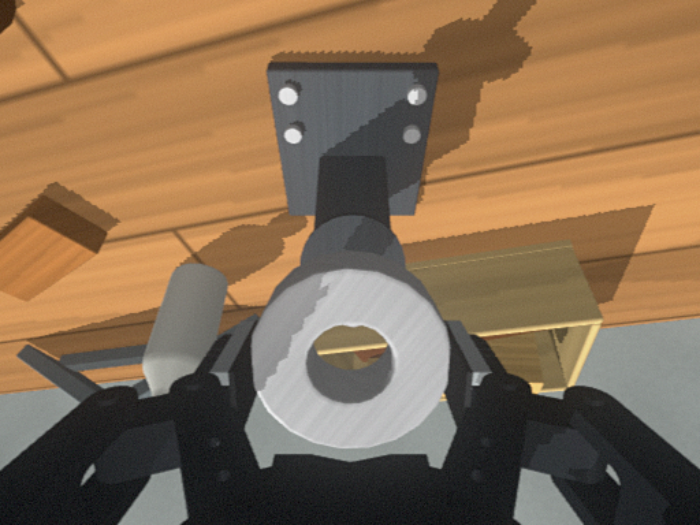

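The ring is held level, and the foot plate, seat disc and ring share the midline at x≈351 of 700. Its top face is centred at about raw (256.3,262). Now I'll insert it with force guarding.

```bash
cat >> h.py <<'E'
def insert(k,z,c):
    """k: rest centre height along peg; z: tcp z at pick; c: ring centre half thickness"""
    o=c-z
    a=bot.movel(at(k+5-o),max_speed=45,threshold=15); s=bot.get_state(); print("ins",a,"centre s",(s["tcp_pos"]-SEAT)@D+o,s["contact_force"].round(1),s["t"])
    if a: return False
    a=bot.movel(at(k-3-o),max_speed=15,threshold=10); s=bot.get_state(); print("seat",a,"centre s",(s["tcp_pos"]-SEAT)@D+o,s["contact_force"].round(1),s["t"])
    return True
E
python3 - <<'E'
from h import *
m=imaging.camera_model("wrist"); s=bot.get_state()
c=s["tcp_pos"]+D*(11+2.2); print("pred face centre",proj(m,c+11*D), "off-axis",(lambda v:v-(v@D)*D)(c-SEAT), "seat top edge", proj(m,SEAT+30*np.cross(D,np.cross(D,[0,0,1]))/np.sin(LEAN)),"raw obs",215*512/700)
print(insert(11,-2.2,11), bot.get_state()["t"])
E
```

```text
pred face centre [254.92458652 268.92056388] off-axis [ 0.11358522 -1.01589505  0.2469152 ] seat top edge [256.80394041 157.14635721] raw obs 157.25714285714287
ins False centre s 16.23197971998105 [-0.1 -0.8 -3.9] 16.8667
seat True centre s 12.135735453556208 [-3.1  0.   4.8] 17.2417
True 17.2417
```

```bash
cat >> h.py <<'E'
def release(f,op=1.0):
    bot.grip(op); s0=(bot.get_state()["tcp_pos"]-SEAT)@D
    bot.movel(at(90),max_speed=150); m,im=snap("wrist",f); print("t",bot.get_state()["t"]); return m,im
E
python3 - <<'E'
from h import *
m,im=release("rel1.png")
for s in(0,22,40,57,62): print(s,proj(m,SEAT+s*D).round(1))
c=im[90:330,130:390]; cv2.imwrite("pics/rel1c.png",cv2.resize(c,None,fx=2.2,fy=2.2,interpolation=cv2.INTER_CUBIC))
E
```

```text
t 18.4167
0 [255.8 194.4]
22 [255.8 203.1]
40 [255.7 211.5]
57 [255.6 221. ]
62 [255.6 224. ]
```

View pics/rel1c.png

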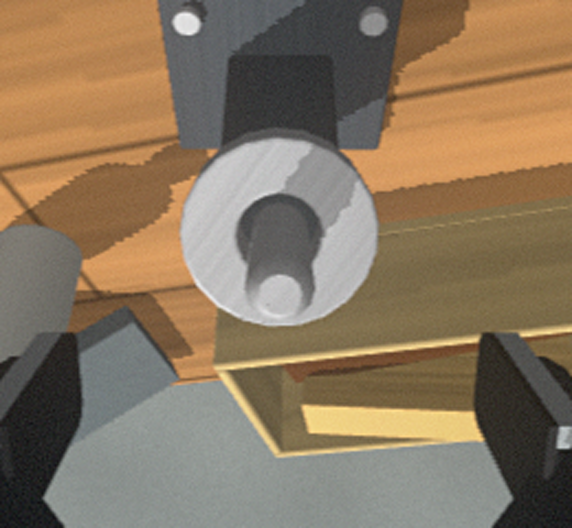

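The large ring lies flat on the seat with the expected sag, and the peg tip is at raw (257.7,224.1) against (255.6,224.0) predicted. Next is the middle ring.

Run:
```python
from h import *
z=pick((519,-335.4),-1,0.85)
bot.move_ptp(at(97-(9-z)),O)
if insert(31,z,9):
    m,im=release("rel2.png")
    for s in(22,40,62): print(s,proj(m,SEAT+s*D).round(1))
    cv2.imwrite("pics/rel2c.png",cv2.resize(im[90:330,130:390],None,fx=2.2,fy=2.2,interpolation=cv2.INTER_CUBIC))
```

```text
descend False [ 519.32414543 -335.65475621   -0.54991986] [-0.14042477  0.43714958 -0.60977169]
grip 0.6037470169822305 61.8295269459486 [ 5.19376017e+02 -3.35838340e+02  1.79076600e-01]
ins False centre s 36.278365894911 [-0.7  0.6 -2.4] 27.4
seat True centre s 32.11936921928215 [-2.5  0.2  4.7] 27.7833
t 28.8667
22 [255.4 202.4]
40 [255.3 210.9]
62 [255.2 223.4]
```

View pics/rel2c.png

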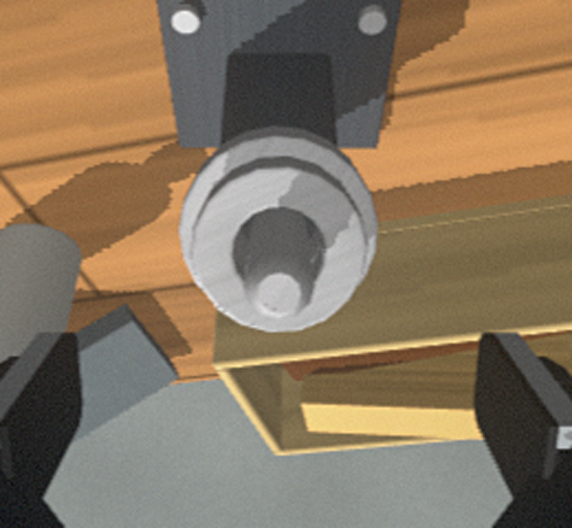

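The middle ring lies flat on the large one with the same sag. Next is the small ring.

Run:
```python
from h import *
z=pick((492.8,-16.2),0,0.68)
bot.move_ptp(at(97-(8-z)),O)
if insert(48,z,8):
    m,im=release("rel3.png",0.7)
    for s in(40,56,62): print(s,proj(m,SEAT+s*D).round(1))
    im2=snap("scene","sc3.png")[1]
    a=cv2.resize(im[90:330,130:390],(400,369),interpolation=cv2.INTER_CUBIC); b=cv2.resize(im2[100:284,200:400],(400,369),interpolation=cv2.INTER_CUBIC)
    cv2.imwrite("pics/rel3c.png",np.hstack([a,b]))
```

```text
descend False [ 4.93143565e+02 -1.62488864e+01  3.44070669e-01] [0.80021904 0.35059025 0.64298551]
grip 0.4675196792614729 59.4396810606122 [493.18147775 -16.23001623   0.89849851]
ins False centre s 53.21499660124419 [ 0.2  0.1 -1.1] 35.4833
seat True centre s 49.16711308139463 [-3.   0.2  4. ] 35.8667
t 36.725
40 [254.9 210.2]
56 [254.8 219. ]
62 [254.8 222.7]
```

View pics/rel3c.png

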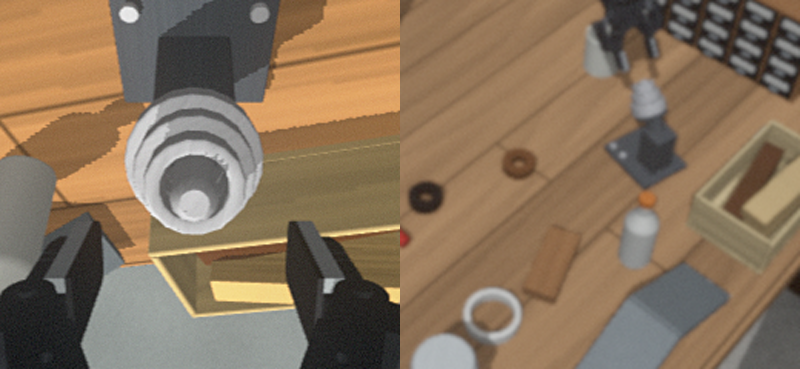

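All three rings are stacked flat in order with the gripper clear, and the contacts came at 12.1, 32.1 and 49.2 mm, all about 1.1 mm above nominal. I'll back off and hand it in.

Run:
```python
from h import *
bot.movel(at(150),max_speed=150); bot.dwell(0.5); print(bot.get_state()["t"]); print(bot.sign_off())
```

```text
37.825
the job is handed in; nothing more can be done
None
```

The large, middle and small steel rings are on the hook in that order, each flat against the one before and released; I handed the job in at about 38 s and moved nothing else on the bench.

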